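# First-off check: bearing block from the reaming fixture to the inspection camera

## Task

The bush of the bearing block in the reaming fixture has just been reamed and must be checked. Swing the toggle clamp's handle all the way up, lift the block off its two dowel pins, and hold it head upward in front of the inspection camera so that the camera looks straight into the bore: bore centred on the lens, face of the block square to the lens, middle of the bore 12 cm from the lens glass. Finish while holding it there, still and firmly in the gripper; do not touch the camera or its stand, and leave the other things on the bench where they are.

Things in the scene. Friction and masses are not known exactly. Their poses are not given: they have to be found in the camera images.
- fixture: Reaming fixture, fixed: steel plate 240 x 110 x 12 mm. Origin: bench top, midway between two dowel pins (8 mm thick, 8 mm tall, 76 mm apart along y) that locate the block; z up, +x along the plate to the toggle clamp and its handle. A guide plate 66 mm high stands 52 mm to -x of the pins. With the handle up, clamp arm and handle stand upright, 75 mm or more from the origin, up to 200 mm high.
- clamp_handle (a joint): Handle of the toggle clamp, rad. 0: level, pointing to the fixture's +x, clamped (start). 1.57: fully up, clamp open. It turns upward, towards the block, about an axis along the fixture's y; friction of 0.15 N m holds it where it is left. Raising it swings the arm with its rubber pad up off the block and back; the arm is locked at 0 and moves only by the handle.
- handle_hinge (a point): Middle of the handle's hinge axis, 130 mm from the fixture's origin towards its +x and 76 mm above the bench. Axes as the fixture's.
- handle_grip (a point): On the centre line of the handle's black ribbed grip, 90 mm from the hinge axis. The grip is 20 mm wide (along the fixture's y), 16 mm thick, 68 mm long and ends 30 mm beyond this point. When level it is 76 mm above the bare bench. Axes: x along the handle away from the hinge, y along the hinge axis.
- bearing_block: Aluminium bearing block, 0.2 to 0.3 kg, on the fixture's pins. Foot 100 (y) x 28 (x) x 10 mm with a 9 mm hole near each end; round-topped head 44 mm wide (y), 28 mm thick (x), top at 56 mm; bronze-bushed bore along x. Flanks y = +-22 mm are flat from 10 to 34 mm up: grip there, above the foot. Origin: centre of underside, z up; starts 12 mm above the bench, axes as the fixture's.
- bore (a point): Middle of the bore (22 mm in diameter, 28 mm long), 34 mm above the block's underside. Axes as the block's: x along the bore.
- camera_stand: Inspection camera on its stand, fixed: dark steel foot 90 x 70 x 16 mm, upright post of 16 mm, 386 mm high, 145 mm to +x of the origin. Origin: on the bench top below the camera, 120 mm to -x of the foot's centre; the camera points to -x. The camera head, with a ring light 68 mm in diameter at the lens, reaches from the post to point lens. Height and downward tilt vary and are locked.
- lens (a point): Centre of the lens's front glass. Its x axis is the optical axis, pointing BACK into the camera (the camera looks along -x of this point, about 14 to 26 degrees downward); y level, across the camera.
- focus (a point): The point in the air 120 mm in front of the lens glass on the optical axis, where the middle of the bore belongs; 0.15 to 0.26 m above the bench. Axes as the lens: either end of the bore may face the camera.
- blank_1: Unbored blank block (100 x 28 x 56 mm) standing in the shallow steel tray behind the fixture; leave alone. Origin: centre of its underside.
- blank_2: The other blank block in the tray; leave alone. Origin: centre of its underside.
- calliper: Vernier calliper, 81 x 230 x 8 mm, lying at the front; leave alone. Origin: centre of its underside.
- driver_red: Screwdriver, 199 mm long, lying at the front right; leave alone. Origin: centre of its underside.
- hex_keys: Set of hex keys in a holder, 118 x 60 x 28 mm, lying at the front; leave alone. Origin: centre of its underside.

How it is judged:
By the outcome, as a careful person would: the job done as asked, in the order asked, and still so for the second after the job is handed in, while the arm keeps its last pose, push and grip.
It also fails if it takes over 59 s, if anything falls off the work surface, if the arm or the gripper's body presses on something with over 40 N, if the wrist force passes 120 N, or if a joint passes its speed limit or range.

## Robot

A 6-joint arm with a two-finger parallel gripper is mounted at the origin on a cart in front of the work surface, level with it; the furniture and walls round the work are solid. World frame = base frame: x ahead of the robot, y to its left, z up, the work surface at z = 0. Lengths are in m, angles in degrees, forces in N, time in s.
With the tool pointing down it reaches from about 0.375 to 0.925 m from the base axis. Payload 5.7 kg.
Tool frame: the origin (TCP) lies at the very end of the fingers, on their centre line; the grasp point (between the pads) lies 19 mm behind it (manip.grip_point_offset is the distance from the TCP to the grasp point, in m); z points along the fingers, y is the direction in which the jaws open and shut (so a half turn about z gives the same grasp; the last joint's range is limited). The gripper opens to 85 mm and grips with 20 to 120 N. Pads are 22 mm wide; open, the fingers measure 114 mm over their backs; the gripper's body (76 mm by 85 mm) begins 54 mm behind the grasp point. The pads swing forward as they close: fully open they stand 13 mm farther back than shut.
Start: joints at [-73.172, 20.558, 86.54, -0, 72.909, -6.595], TCP at [0.238, -0.551, 0.231] pointing down, gripper open.
Joint ranges: [-170.27, 170.27], [-57.76, 135], [12.27, 136.19], [-55.21, 235.2], [11.17, 155.16], [-170.74, 170.74]. Speed limits (degrees/s): [136.94, 136.94, 180, 180, 180, 180].

## Interface

Orientations are given as [roll, pitch, yaw] about the fixed x, y, z axes, in that order (R = Rz(yaw) Ry(pitch) Rx(roll)).
In Python, from plant import manip, eyes gives the robot as it stands.
- The arm moves only by the tool jog_arm, never from a script. Its argument "series" is a list of rows, each a list of 6 numbers: the shift along the tool's x, y, z in m, then the turn, a rotation vector about the tool's x, y, z in degrees. In form: [[tx, ty, tz, wx, wy, wz], ...]. A call has 1 to 8 rows; each row shifts and turns the commanded pose from where the row before left it, along the tool's axes as they then stand; what a row does not reach is not made up. A row lasts 1/10 s, in which the tool goes at most 50 mm and 8.59 degrees, less where a joint would pass 70% of its speed; a pose out of reach is approached as far as the arm can. A call with a gripper value outside its range is refused whole. "hand" is the gripper's target within -1 to 1 (fully open at 1, half-way at 0, shut at -1), set as the call begins (left out, the last holds). The fingers move at their own pace and stop on an object; "grip_force" is the grip in N (left out, the last holds). Time passes only in rows, so rows that do not move let the fingers close. It gives the time, the measured TCP pose, the force and the opening at its end, in the units of the state.
- manip.sense(): the state, without advancing time (a new reading comes with each control period).
- eyes.capture(name): name is "scene" or "top" or "wrist"; returns a dict with "color" (400x640x3 uint8, red, green, blue), "intrinsics" (3x3 intrinsics, pixels), "T" (4x4, takes a point from camera to world coordinates). Camera axes: x right, y up, looking along -z (the intrinsics and any distortion apply to the point x, -y, -z); pixel columns grow to the right and rows downward; lengths in m; the calibration is good to about 2 mm. A picture is of the moment at which its call begins. There is no depth.
- manip.close_job(): hands the job in, once; it reports no verdict.
The state is a dict: "clock": time; "joint_positions": joint angles; "joint_vel": joint speeds; "tau": joint torques, N m; "position": TCP position; "tool_rot": TCP orientation; "force": force on the tool from outside, world axes, zero at the start; "moment": the same for the moment, N m; "grip_width": finger opening in m.
Only numpy, scipy, OpenCV 4.12 (cv2) and the standard library are available. Lean on these libraries where they do the work, as an engineer would, in place of code of your own. Each camera call takes 0.05 s, during which the arm holds its last target.

## Working session

There is one attempt and no reset: what is moved stays moved. The work goes in short steps, Python scripts to look and compute and a tool call to move; the robot and the scene stay as the last step left them, time stands still between calls to the robot, and variables do not carry over. Pictures are saved under pics/ and viewed, and the job is handed in when it is done.

Besides the shell and the picture viewer there is one more tool, called after "Emit:" as name([rows], argument=value, ...), one row to a line, values as JSON. jog_arm: Moves the arm, as the interface text tells. Its arguments: {"type":"object","properties":{"series":{"type":"array"},"hand":{"type":"number"},"grip_force":{"type":"number"}},"required":["series"]}

```bash
mkdir -p pics; ls; cat > h.py <<'E'
import numpy as np, cv2
from scipy.spatial.transform import Rotation as R
from plant import manip, eyes
E
python3 - <<'E'
from h import *
print(manip.sense())
for n in ("scene","top","wrist"):
    d=eyes.capture(n); cv2.imwrite(f"pics/{n}0.png",d["color"][...,::-1]); print(n,np.round(d["intrinsics"],1).tolist(),np.round(d["T"],4).tolist(),[k for k in d])
    np.savez(f"{n}0.npz",c=d["color"],K=d["intrinsics"],T=d["T"])
E
```

```text
pics
{'clock': 0.0, 'joint_positions': array([-7.31713075e+01,  2.05992646e+01,  8.65986738e+01,  1.26643801e-03,
        7.29096838e+01, -6.59472330e+00]), 'joint_vel': array([ 0.0600916 , -0.04287982,  0.08300405, -0.01018387,  0.0375005 ,
        0.00414754]), 'tau': array([-8.15310232e-04, -5.27600312e+01, -2.78621882e+01, -4.50444704e-04,
        1.27553157e-02, -4.43761235e-05]), 'position': array([ 0.23831495, -0.54989642,  0.23044187]), 'tool_rot': array([-1.79893229e+02, -1.35617422e-02,  2.34230298e+01]), 'force': array([-0.94034365,  0.25603448,  0.00615726]), 'moment': array([ 0.01798294, -0.01325145, -0.01870312]), 'grip_width': 0.08533505263042816}
scene [[503.0, 0.0, 319.7], [0.0, 503.0, 198.5], [0.0, 0.0, 1.0]] [[-0.8831, 0.1849, -0.4312, -0.0318], [-0.4691, -0.3334, 0.8178, 1.1271], [0.0075, 0.9245, 0.3811, 0.7487], [0.0, 0.0, 0.0, 1.0]] ['color', 'intrinsics', 'T']
top [[508.2, 0.0, 326.5], [0.0, 508.2, 197.8], [0.0, 0.0, 1.0]] [[0.0102, 0.9737, -0.2276, 0.2791], [-0.9999, 0.0093, -0.0051, -0.0565], [-0.0028, 0.2276, 0.9737, 1.5038], [0.0, 0.0, 0.0, 1.0]] ['color', 'intrinsics', 'T']
wrist [[292.5, 0.0, 322.7], [0.0, 292.5, 200.7], [0.0, 0.0, 1.0]] [[0.3984, 0.8856, 0.2389, 0.2981], [-0.9172, 0.385, 0.1023, -0.5242], [-0.0013, -0.2599, 0.9656, 0.3736], [0.0, 0.0, 0.0, 1.0]] ['color', 'intrinsics', 'T']
```

View pics/scene0.png

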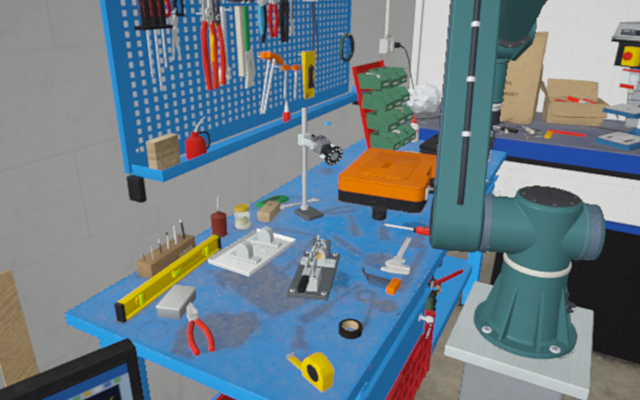

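View pics/top0.png

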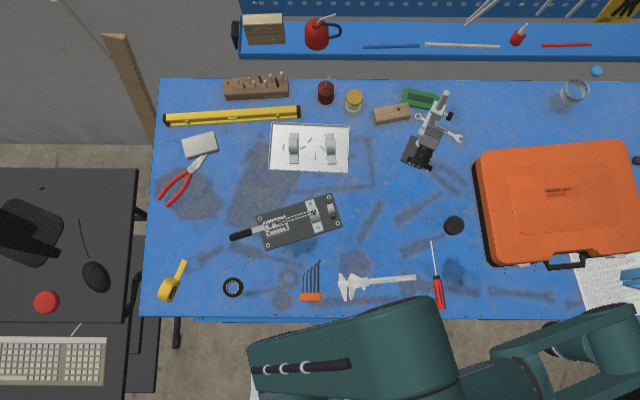

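View pics/wrist0.png

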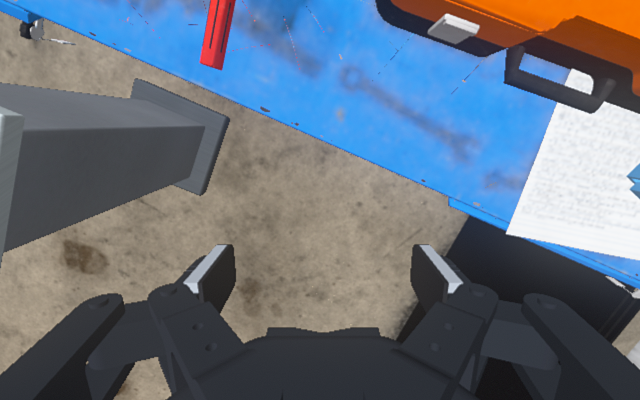

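The top view shows the fixture at about (300,222) with its black handle at (242,236) pointing left. The tray with the blanks is at (310,147) and the camera stand at (430,140). I'll enlarge these areas.

```bash
python3 - <<'E'
import cv2
a=cv2.imread("pics/top0.png"); s=cv2.imread("pics/scene0.png")
cv2.imwrite("pics/t_fix.png",cv2.resize(a[180:265,220:350],None,fx=6,fy=6,interpolation=3))
cv2.imwrite("pics/t_cam.png",cv2.resize(a[80:180,390:480],None,fx=6,fy=6,interpolation=3))
cv2.imwrite("pics/s_fix.png",cv2.resize(s[225:305,280:350],None,fx=7,fy=7,interpolation=3))
cv2.imwrite("pics/s_cam.png",cv2.resize(s[100:225,280:355],None,fx=4.5,fy=4.5,interpolation=3))
E
```

```text
(no output)
```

View pics/t_fix.png

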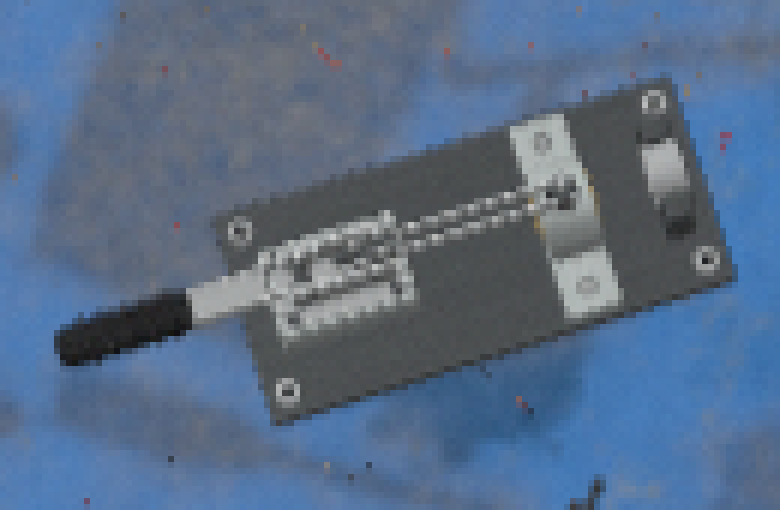

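View pics/t_cam.png

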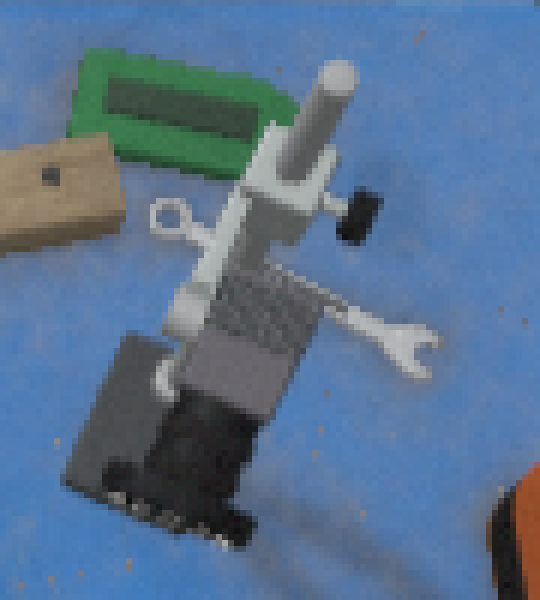

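View pics/s_fix.png

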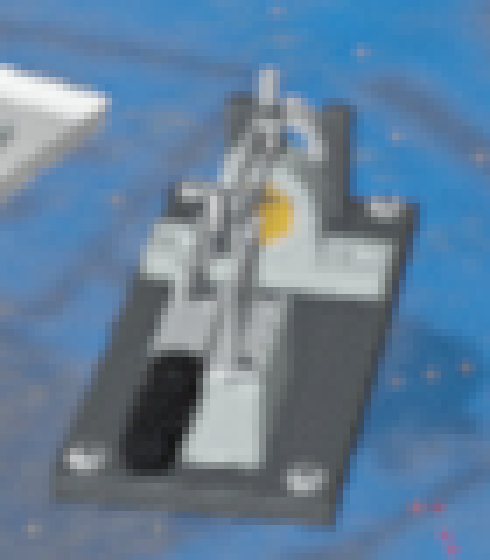

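View pics/s_cam.png

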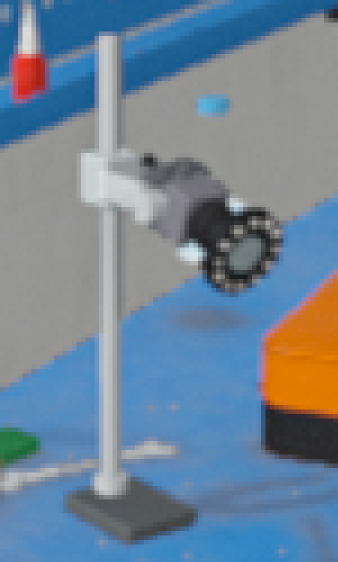

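```bash
cat >> h.py <<'E'
def ray(d,uv):
    K,T=d["K"],d["T"]; u,v=uv
    c=np.array([(u-K[0,2])/K[0,0],-(v-K[1,2])/K[1,1],-1.]); w=T[:3,:3]@c
    return T[:3,3],w/np.linalg.norm(w)
def onz(d,uv,z):
    o,w=ray(d,uv); return o+w*(z-o[2])/w[2]
def tri(L):
    A=np.zeros((3,3));b=np.zeros(3)
    for d,uv in L:
        o,w=ray(d,uv);P=np.eye(3)-np.outer(w,w);A+=P;b+=P@o
    x=np.linalg.solve(A,b); return x,[float(np.linalg.norm((np.eye(3)-np.outer(ray(d,uv)[1],ray(d,uv)[1]))@(x-d["T"][:3,3]))*1000) for d,uv in L]
def proj(d,p):
    T=d["T"];c=T[:3,:3].T@(np.asarray(p)-T[:3,3]);K=d["K"]
    return np.array([K[0,2]+K[0,0]*c[0]/-c[2],K[1,2]+K[1,1]*-c[1]/-c[2]])
def snap(cam,name):
    d=eyes.capture(cam); cv2.imwrite(f"pics/{name}.png",d["color"][...,::-1]); np.savez(f"{name}.npz",c=d["color"],K=d["intrinsics"],T=d["T"]); return dict(c=d["color"],K=d["intrinsics"],T=d["T"])
def un(c,s,o): return ((c[0]+.5)/s-.5+o[0],(c[1]+.5)/s-.5+o[1])
E
python3 - <<'E'
from h import *
t=np.load("top0.npz");s=np.load("scene0.npz")
C=[onz(t,un(c,6,(220,180)),.012) for c in [(212,215),(668,78),(738,275),(280,420)]]
for c in C: print(np.round(c,4))
m=np.mean(C,0);print("mean",m)
xd=(C[0]+C[3]-C[1]-C[2])/2;print(np.linalg.norm(xd),np.degrees(np.arctan2(xd[1],xd[0])), np.linalg.norm(C[0]-C[3]),np.linalg.norm(C[1]-C[2]))
# handle end center, grip start
for c in [(62,346),(190,307)]: print("handle",onz(t,un(c,6,(220,180)),.076))
for c in [(540,142),(588,287)]: print("hole",onz(t,un(c,6,(220,180)),.022))
o=(390,80)
for c in [(128,332),(65,482)]: print("foot",onz(t,un(c,6,o),.016))
print("posttop",onz(t,un((340,78),6,o),.386))
so=(280,100)
for c in [(66,498),(110,468),(197,515),(130,540)]: print("footS",onz(s,un(c,4.5,so),.016))
print("posttopS",onz(s,un((108,36),4.5,so),.386))
print("lens",tri([(t,un((178,517),6,o)),(s,un((242,252),4.5,so))]))
E
```

```text
[0.5715 0.1647 0.012 ]
[ 0.644 -0.062  0.012]
[ 0.5437 -0.0976  0.012 ]
[0.4693 0.127  0.012 ]
mean [0.55712191 0.03304151 0.012     ]
0.23731766287995495 108.02100669384691 0.10889871498091387 0.10638257436948557
handle [0.49522616 0.22349511 0.076     ]
handle [0.51445113 0.16380362 0.076     ]
hole [0.60811464 0.00146716 0.022     ]
hole [ 0.53521592 -0.02346654  0.022     ]
foot [ 0.82902919 -0.30804272  0.016     ]
foot [ 0.74785146 -0.27371331  0.016     ]
posttop [ 0.79926194 -0.33217977  0.386     ]
footS [ 0.82522902 -0.30242971  0.016     ]
footS [ 0.82482666 -0.37318804  0.016     ]
footS [ 0.71768476 -0.3238008   0.016     ]
footS [ 0.74110979 -0.25711497  0.016     ]
posttopS [ 0.80261316 -0.33433883  0.386     ]
lens (array([ 0.66102442, -0.28636486,  0.25162984]), [2.6993370990775496, 2.6993370990777237])
```

```bash
cat >> h.py <<'E'
def state():
    s=manip.sense(); return s["position"],R.from_euler("xyz",s["tool_rot"],degrees=True),s
def frame(yaw,b,baz=None):
    """tool down at yaw (tool x azimuth), then tool z tilted by b deg towards azimuth baz (default yaw)"""
    base=R.from_euler("xyz",[180,0,yaw],degrees=True)
    az=np.radians(yaw if baz is None else baz)
    ax=np.cross([0,0,-1],[np.cos(az),np.sin(az),0])
    return R.from_rotvec(ax*np.radians(b))*base
def plan(p1,R1,N,p0=None,R0=None):
    if p0 is None: p0,R0,_=state()
    rel=R0.inv()*R1; w=rel.as_rotvec()/N; r=R.from_rotvec(w).as_matrix()
    S=np.zeros((3,3));P=np.eye(3)
    for k in range(N): S+=P;P=P@r
    t=np.linalg.solve(S,R0.inv().apply(np.asarray(p1)-p0))
    row=[round(float(x),4) for x in t]+[round(float(x),2) for x in np.degrees(w)]
    print(N,"x",row,"mm/row %.1f"%(np.linalg.norm(t)*1000)); return row
E
python3 - <<'E'
from h import *
plan([0.513,-0.233,0.317],frame(-20,45),16)
p,r,s=state(); d=np.load("wrist0.npz")["T"]
print(r.inv().apply(d[:3,3]-p), (r.inv().as_matrix()@d[:3,:3]).round(3))
E
```

```text
16 x [0.0202, -0.0187, 0.0008, -1.07, 2.68, 2.57] mm/row 27.5
[ 0.06507285 -0.00017779 -0.14288145] [[ 0.001  0.966  0.26 ]
 [ 1.    -0.001 -0.   ]
 [-0.     0.26  -0.966]]
```

Emit:
jog_arm([
  [0.0202,-0.0187,0.0008,-1.07,2.68,2.57],
  [0.0202,-0.0187,0.0008,-1.07,2.68,2.57],
  [0.0202,-0.0187,0.0008,-1.07,2.68,2.57],
  [0.0202,-0.0187,0.0008,-1.07,2.68,2.57],
  [0.0202,-0.0187,0.0008,-1.07,2.68,2.57],
  [0.0202,-0.0187,0.0008,-1.07,2.68,2.57],
  [0.0202,-0.0187,0.0008,-1.07,2.68,2.57],
  [0.0202,-0.0187,0.0008,-1.07,2.68,2.57],
], hand=0)

```text
clock: 0.95
position: [0.356, -0.3652, 0.2451]
tool_rot: [175.3, -22.6, 3.4]
force: [-0.2, 0.5, 0.4]
grip_width: 0.043
```

Emit:
jog_arm([
  [0.0202,-0.0187,0.0008,-1.07,2.68,2.57],
  [0.0202,-0.0187,0.0008,-1.07,2.68,2.57],
  [0.0202,-0.0187,0.0008,-1.07,2.68,2.57],
  [0.0202,-0.0187,0.0008,-1.07,2.68,2.57],
  [0.0202,-0.0187,0.0008,-1.07,2.68,2.57],
  [0.0202,-0.0187,0.0008,-1.07,2.68,2.57],
  [0.0202,-0.0187,0.0008,-1.07,2.68,2.57],
  [0.0202,-0.0187,0.0008,-1.07,2.68,2.57],
])

```text
clock: 1.75
position: [0.5137, -0.2323, 0.318]
tool_rot: [-179.9, -45.2, -20.2]
force: [0.2, -1.2, -0.5]
grip_width: 0.043
```

```bash
python3 - <<'E'
from h import *
d=snap("wrist","w1"); p,r,s=state(); print(s["clock"],p,s["tool_rot"],s["joint_positions"].round(1)); print(proj(d,[0.661,-.286,.252]))
E
```

```text
1.8 [ 0.51535296 -0.23033457  0.31936792] [-179.71713075  -45.38748289  -20.36039502] [-41.   -4.2 120.9  37.8  24.6  40. ]
[322.36655706 124.15263763]
```

View pics/w1.png

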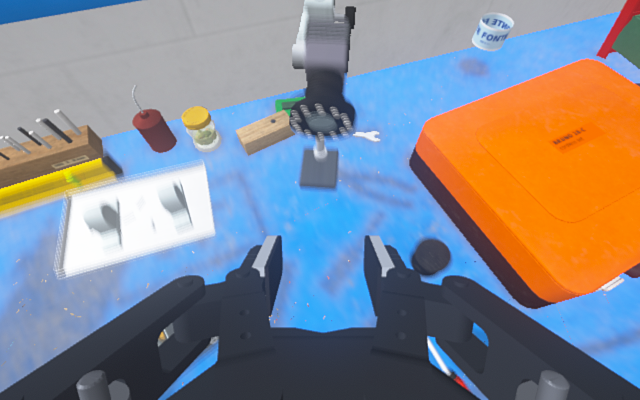

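The wrist view shows the ring light at about (322,120), seen from above and slightly blurred by motion. I'll let it settle, then take a second view from the side.

Emit:
jog_arm([
  [0,0,0,0,0,0],
  [0,0,0,0,0,0],
])

```text
clock: 2.0
position: [0.5132, -0.233, 0.3174]
tool_rot: [179.9, -45.0, -19.9]
force: [0.9, -0.6, 0.6]
grip_width: 0.0424
```

```bash
python3 - <<'E'
from h import *
d=snap("wrist","w2"); p,r,s=state(); print(s["clock"],p,s["tool_rot"],s["joint_positions"].round(1))
a=cv2.imread("pics/w2.png");cv2.imwrite("pics/w2c.png",cv2.resize(a[70:150,270:370],None,fx=7,fy=7,interpolation=3))
# second view: 12 cm to tool y side, lower
plan(np.array([0.513,-.233,.317])+0.13*np.array([np.sin(np.radians(20)),np.cos(np.radians(20)),0])+[-.03,0.01,-0.06],frame(-40,45),8)
E
```

```text
2.05 [ 0.51307048 -0.23361191  0.3174219 ] [179.92596658 -45.05099888 -19.95425587] [-41.6  -4.1 120.8  37.8  25.   39.3]
8 x [-0.0099, -0.0155, 0.0008, -1.76, -0.01, 1.77] mm/row 18.4
```

View pics/w2c.png

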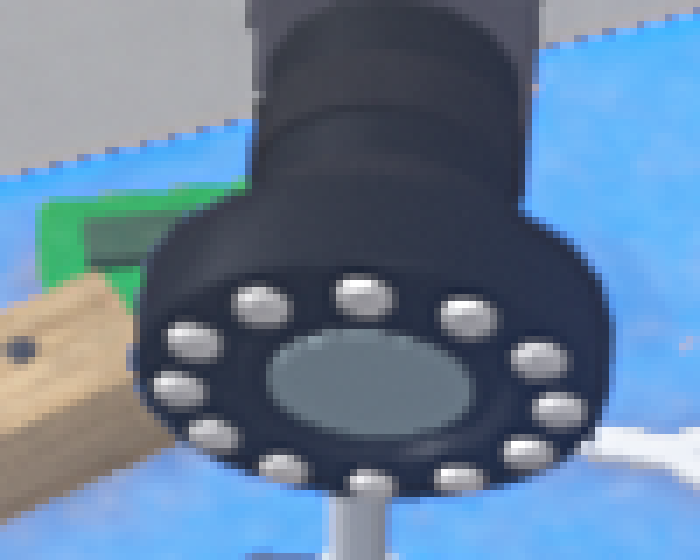

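Emit:
jog_arm([
  [-0.0099,-0.0155,0.0008,-1.76,0,1.77],
  [-0.0099,-0.0155,0.0008,-1.76,0,1.77],
  [-0.0099,-0.0155,0.0008,-1.76,0,1.77],
  [-0.0099,-0.0155,0.0008,-1.76,0,1.77],
  [-0.0099,-0.0155,0.0008,-1.76,0,1.77],
  [-0.0099,-0.0155,0.0008,-1.76,0,1.77],
  [-0.0099,-0.0155,0.0008,-1.76,0,1.77],
  [-0.0099,-0.0155,0.0008,-1.76,0,1.77],
])

```text
clock: 2.85
position: [0.5092, -0.1529, 0.2713]
tool_rot: [179.4, -43.0, -32.4]
force: [-0.2, -0.5, 0.3]
grip_width: 0.0431
```

Emit:
jog_arm([
  [0,0,0,0,0,0],
  [0,0,0,0,0,0],
  [0,0,0,0,0,0],
])

```text
clock: 3.15
position: [0.5097, -0.1523, 0.2718]
tool_rot: [179.5, -43.0, -32.2]
force: [-0.5, -0.1, -0.2]
grip_width: 0.0426
```

```bash
python3 - <<'E'
from h import *
d=snap("wrist","w3"); p,r,s=state(); print(s["clock"],p,s["tool_rot"],s["joint_positions"].round(1))
u=proj(d,[0.661,-.286,.252]);print(u); x,y=int(u[0])-55,max(0,int(u[1])-40)
print(x,y)
a=cv2.imread("pics/w3.png");cv2.imwrite("pics/w3c.png",cv2.resize(a[y:y+80,x:x+110],None,fx=7,fy=7,interpolation=3))
E
```

```text
3.2 [ 0.50968836 -0.15227739  0.27188687] [179.47426501 -43.02594198 -32.23814885] [-16.1  -1.  124.6 -38.7  18.5 139.2]
[356.6674574   46.36330396]
301 6
```

View pics/w3c.png

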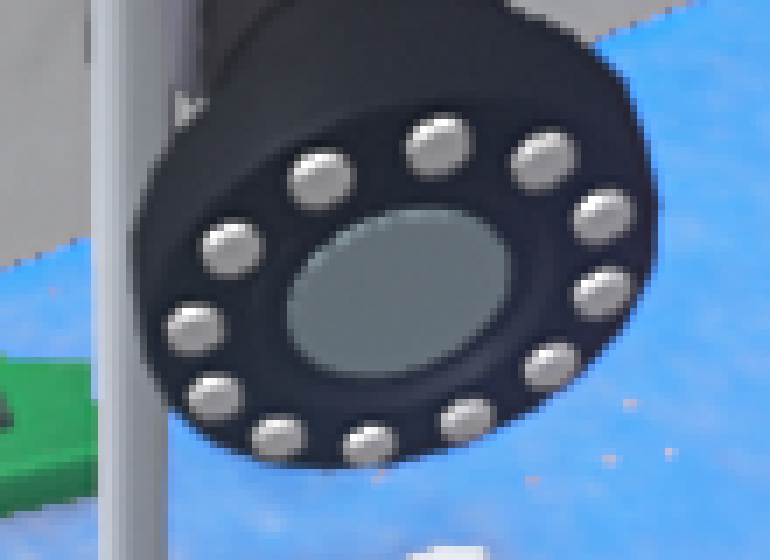

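```bash
cat > lens.py <<'E'
from h import *
def leds(name,o,w,glass):
    d=np.load(name+".npz"); g=cv2.cvtColor(d["c"],cv2.COLOR_RGB2GRAY)
    hsv=cv2.cvtColor(d["c"],cv2.COLOR_RGB2HSV)
    out=[]
    for c in w:
        u=un(c,7,o); x,y=int(round(u[0])),int(round(u[1]))
        X,Y=np.meshgrid(range(x-5,x+6),range(y-4,y+5)); W=np.clip(g[y-4:y+5,x-5:x+6].astype(float)-75,0,None)
        W*=((X-u[0])**2/20+(Y-u[1])**2/14<1)
        out.append(((W*X).sum()/W.sum(),(W*Y).sum()/W.sum()))
    return d,np.array(out),un(glass,7,o)
A=[(363,297),(468,317),(540,358),(560,408),(528,452),(460,478),(372,483),(284,468),(214,434),(178,388),(193,341),(262,305)]
B=[(438,146),(544,158),(604,215),(602,292),(552,365),(468,418),(370,443),(277,437),(215,396),(194,328),(231,248),(320,178)]
da,a,ga=leds("w2",(270,70),A,(371,382)); db,b,gb=leds("w3",(301,6),B,(399,293))
for k in (-1,0,1):
    P=[];E=[]
    for i in range(12):
        x,e=tri([(da,a[i]),(db,b[(i+k)%12])]);P.append(x);E.append(e[0])
    P=np.array(P);c=P.mean(0);u,s,v=np.linalg.svd(P-c);n=v[2]*np.sign(v[2][0])
    print(k,np.mean(E).round(2),c.round(4),"n",n.round(3),"tilt",np.degrees(np.arcsin(n[2])).round(2),"az",np.degrees(np.arctan2(n[1],n[0])).round(2),"rms",s/12**.5*1000,"rad",np.linalg.norm(P-c,axis=1).mean())
x,e=tri([(da,ga),(db,gb)]);print("glass",x,e)
E
python3 lens.py
```

```text
-1 2.96 [ 0.6572 -0.2837  0.253 ] n [0.111 0.372 0.921] tilt 67.14 az 73.44 rms [21.15870404 13.7059807   1.11949825] rad 0.024909558160072356
0 0.24 [ 0.6575 -0.2846  0.2514] n [ 0.885 -0.389  0.255] tilt 14.76 az -23.71 rms [19.10928231 18.74992003  0.23782707] rad 0.026771636059987895
1 3.12 [ 0.659  -0.2863  0.2485] n [ 0.804 -0.21   0.557] tilt 33.83 az -14.67 rms [43.01399007 17.63266868  0.42781796] rad 0.044713854073643644
glass [ 0.65993175 -0.2863358   0.25144102] [0.01762476351135053, 0.01762476351136593]
```

```bash
cat >> lens.py <<'E'
th=np.radians(np.arange(12)*30); obj=np.c_[np.cos(th),-np.sin(th),0*th]*0.0268
for d,q in ((da,a),(db,b)):
  for sg in (1,-1):
    o=obj*[1,sg,1]
    n_,rv,tv,er=cv2.solvePnPGeneric(o,q.reshape(-1,1,2),d["K"],None,flags=cv2.SOLVEPNP_IPPE)
    for r_,t_,e_ in zip(rv,tv,er):
        F=np.diag([1,-1,-1.]); Tm=d["T"]; n=Tm[:3,:3]@F@cv2.Rodrigues(r_)[0][:,2]; c=Tm[:3,:3]@F@t_.ravel()+Tm[:3,3]; n*=np.sign(n[0])
        print(sg,"err",e_,c.round(4),"tilt",np.degrees(np.arcsin(n[2])).round(2),"az",np.degrees(np.arctan2(n[1],n[0])).round(2))
E
python3 lens.py | tail -8
```

```text
1 err [0.12107427] [ 0.6559 -0.2842  0.2527] tilt 15.04 az -23.87
1 err [1.16705506] [ 0.6552 -0.284   0.2549] tilt 72.96 az -33.36
-1 err [0.12107427] [ 0.6559 -0.2842  0.2527] tilt 15.04 az -23.87
-1 err [1.16705506] [ 0.6552 -0.284   0.2549] tilt 72.96 az -33.36
1 err [0.0664134] [ 0.6566 -0.2837  0.2524] tilt 15.74 az -24.12
1 err [1.31768061] [ 0.656  -0.2826  0.2545] tilt 73.86 az 67.04
-1 err [0.0664134] [ 0.6566 -0.2837  0.2524] tilt 15.74 az -24.12
-1 err [1.31768061] [ 0.656  -0.2826  0.2545] tilt 73.86 az 67.04
```

```bash
python3 - <<'E'
from h import *
m=[0.51,-0.05,0.36]
plan(m,frame(5,0),8)
plan([0.53,0.07,0.34],frame(108,0),16,np.array(m),frame(5,0))
E
```

```text
8 x [0.0015, -0.0115, -0.0123, 1.81, -5.16, -4.46] mm/row 16.9
16 x [0.0078, -0.004, 0.0012, 0.0, 0.0, -6.44] mm/row 8.8
```

Emit:
jog_arm([
  [0.0015,-0.0115,-0.0123,1.81,-5.16,-4.46],
  [0.0015,-0.0115,-0.0123,1.81,-5.16,-4.46],
  [0.0015,-0.0115,-0.0123,1.81,-5.16,-4.46],
  [0.0015,-0.0115,-0.0123,1.81,-5.16,-4.46],
  [0.0015,-0.0115,-0.0123,1.81,-5.16,-4.46],
  [0.0015,-0.0115,-0.0123,1.81,-5.16,-4.46],
  [0.0015,-0.0115,-0.0123,1.81,-5.16,-4.46],
  [0.0015,-0.0115,-0.0123,1.81,-5.16,-4.46],
])

```text
clock: 4.0
position: [0.5096, -0.0648, 0.3506]
tool_rot: [178.1, -3.8, 0.9]
force: [0.6, 0.5, -0.1]
grip_width: 0.0424
```

Emit:
jog_arm([
  [0.0078,-0.004,0.0012,0,0,-6.44],
  [0.0078,-0.004,0.0012,0,0,-6.44],
  [0.0078,-0.004,0.0012,0,0,-6.44],
  [0.0078,-0.004,0.0012,0,0,-6.44],
  [0.0078,-0.004,0.0012,0,0,-6.44],
  [0.0078,-0.004,0.0012,0,0,-6.44],
  [0.0078,-0.004,0.0012,0,0,-6.44],
  [0.0078,-0.004,0.0012,0,0,-6.44],
])

```text
clock: 4.8
position: [0.5538, -0.0131, 0.3408]
tool_rot: [175.7, -0.9, 52.5]
force: [-0.6, -0.2, 0.7]
grip_width: 0.0428
```

Emit:
jog_arm([
  [0.0078,-0.004,0.0012,0,0,-6.44],
  [0.0078,-0.004,0.0012,0,0,-6.44],
  [0.0078,-0.004,0.0012,0,0,-6.44],
  [0.0078,-0.004,0.0012,0,0,-6.44],
  [0.0078,-0.004,0.0012,0,0,-6.44],
  [0.0078,-0.004,0.0012,0,0,-6.44],
  [0.0078,-0.004,0.0012,0,0,-6.44],
  [0.0078,-0.004,0.0012,0,0,-6.44],
])

```text
clock: 5.6
position: [0.5403, 0.0531, 0.328]
tool_rot: [176.7, 2.8, 103.9]
force: [0.6, 0.5, 0.3]
grip_width: 0.0428
```

```bash
python3 - <<'E'
from h import *
p,r,s=state(); print(s["clock"],p,s["tool_rot"],s["joint_positions"].round(1))
plan([0.53,0.07,0.34],frame(108,0),4)
E
```

```text
5.6 [0.54034677 0.05312591 0.32795235] [176.66983518   2.7796689  103.89754437] [ -0.4   9.4  88.3  -1.9  78.3 -14. ]
4 x [0.0047, -0.0013, -0.0032, 0.81, 0.72, -1.0] mm/row 5.8
```

Emit:
jog_arm([
  [0.0047,-0.0013,-0.0032,0.81,0.72,-1.0],
  [0.0047,-0.0013,-0.0032,0.81,0.72,-1.0],
  [0.0047,-0.0013,-0.0032,0.81,0.72,-1.0],
  [0.0047,-0.0013,-0.0032,0.81,0.72,-1.0],
  [0,0,0,0,0,0],
  [0,0,0,0,0,0],
])

```text
clock: 6.2
position: [0.53, 0.07, 0.3399]
tool_rot: [-179.9, 0.1, 107.6]
force: [0.0, -0.0, -0.5]
grip_width: 0.0425
```

```bash
python3 - <<'E'
from h import *
d=snap("wrist","w4"); p,r,s=state(); print(s["clock"],p,s["tool_rot"],s["joint_positions"].round(1))
E
```

```text
6.25 [0.52978118 0.07004765 0.33971645] [-1.79926370e+02  9.30065458e-02  1.07640699e+02] [  0.2  10.4  85.4  -0.1  84.3 -17.4]
```

View pics/w4.png

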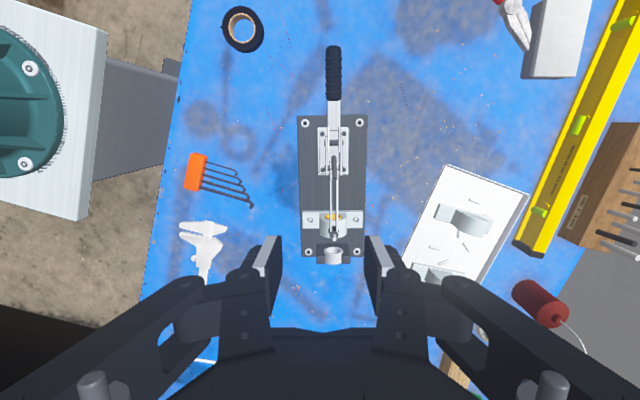

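The fixture is centred in the view: the handle grip is at (334,72), the plate corners at about (298,115) to (367,257), and the block feet at (312,221) and (356,221).

```bash
python3 - <<'E'
from h import *
a=cv2.imread("pics/w4.png");cv2.imwrite("pics/w4c.png",cv2.resize(a[40:140,280:390],None,fx=6,fy=6,interpolation=3));cv2.imwrite("pics/w4d.png",cv2.resize(a[180:275,280:390],None,fx=6,fy=6,interpolation=3))
E
```

```text
(no output)
```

View pics/w4c.png

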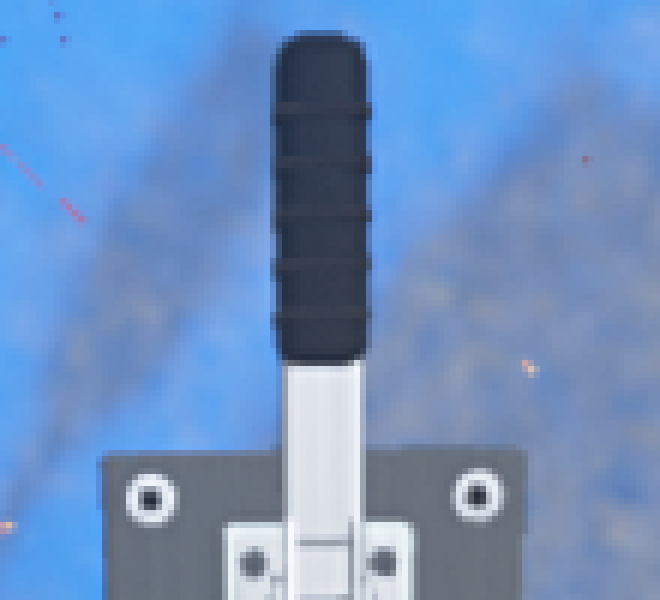

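View pics/w4d.png

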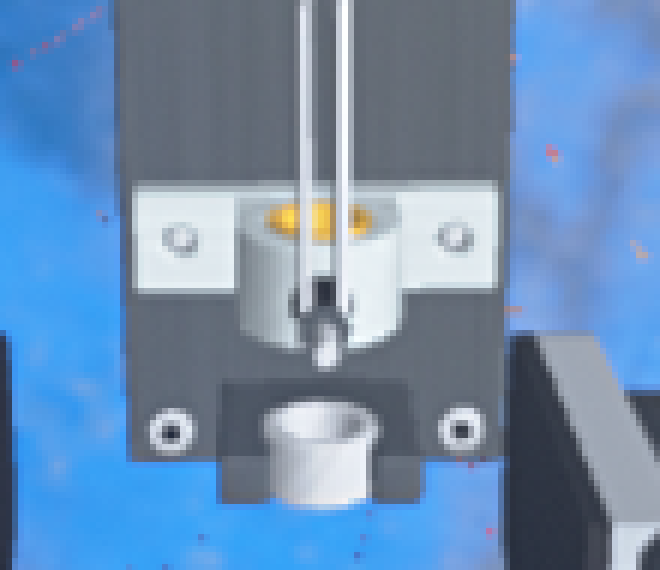

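```bash
python3 - <<'E'
from h import *
d=np.load("w4.npz")
o1=(280,40);o2=(280,180)
C=[onz(d,un(c,6,o),.012) for c,o in [((103,455),o1),((525,448),o1),((130,460),o2),((508,460),o2)]]
print(np.round(C,4)); m=np.mean(C,0); x=(C[0]+C[1]-C[2]-C[3])/2; print(m,np.linalg.norm(x),"az",np.degrees(np.arctan2(x[1],x[0])))
S=[onz(d,un(c,6,o),.012) for c,o in [((152,499),o1),((478,495),o1),((172,432),o2),((462,430),o2)]]
xs=(S[0]+S[1]-S[2]-S[3])/2; print("screws",np.mean(S,0),"az",np.degrees(np.arctan2(xs[1],xs[0])), np.linalg.norm(xs))
# block foot corners top z=.022
B=[onz(d,un(c,6,o2),.022) for c in [(132,185),(498,182),(132,292),(498,292)]]
print(np.round(B,4),"block",np.mean(B,0)); yb=(B[0]+B[2]-B[1]-B[3])/2;print("yaz",np.degrees(np.arctan2(yb[1],yb[0])),np.linalg.norm(yb))
H=[onz(d,un(c,6,o2),.022) for c in [(181,239),(457,238)]];print("holes",np.mean(H,0),np.linalg.norm(H[0]-H[1]),np.degrees(np.arctan2(*(H[0]-H[1])[[1,0]])))
# handle tip top z .084, width
G=[onz(d,un(c,6,o1),.080) for c in [(321,32),(320,362)]];print("grip",np.round(G,4),np.degrees(np.arctan2(*(G[0]-G[1])[[1,0]])),np.linalg.norm(G[0]-G[1]))
E
```

```text
[[ 0.4679  0.129   0.012 ]
 [ 0.5709  0.1637  0.012 ]
 [ 0.5425 -0.0968  0.012 ]
 [ 0.6479 -0.063   0.012 ]]
[0.55731637 0.03321965 0.012     ] 0.2385847378165558 az 108.52027957997817
screws [0.55749196 0.03218282 0.012     ] az 108.32528411418123 0.21802387525908418
[[ 0.5188 -0.0127  0.022 ]
 [ 0.6142  0.0187  0.022 ]
 [ 0.5277 -0.0426  0.022 ]
 [ 0.625  -0.0115  0.022 ]] block [ 0.57139492 -0.01204017  0.022     ]
yaz -162.02758634728488 0.10128944577741072
holes [ 0.57248276 -0.01178068  0.022     ] 0.07638489521846502 -162.05209232605324
grip [[0.4934 0.2243 0.08  ]
 [0.5135 0.1625 0.08  ]] 108.03006172583406 0.06498996298889888
```

```bash
cat >> h.py <<'E'
FY=108.1; O=np.array([0.5722,-0.0118,0]); X=np.array([np.cos(np.radians(FY)),np.sin(np.radians(FY)),0]); Z=np.array([0,0,1.])
Hg=O+0.130*X+0.076*Z
def hpose(th,a,r=0.090,back=0.):
    th=np.radians(th); Rr=frame(FY,a,FY-180); z=Rr.as_matrix()[:,2]
    G=Hg+r*(np.cos(th)*X+np.sin(th)*Z); return G+(0.019-back)*z,Rr
E
python3 - <<'E'
from h import *
p,r=hpose(0,40,back=.09);print(p); plan(p,r,10); p2,r2=hpose(0,40); print(p2);plan(p2,r2,5,p,r)
E
```

```text
[0.48967256 0.24069302 0.13038916]
10 x [0.0236, 0.0014, 0.0148, -0.02, -3.99, -0.04] mm/row 27.9
[0.50764547 0.18570485 0.06144516]
5 x [-0.0, -0.0, 0.018, 0.0, 0.0, 0.0] mm/row 18.0
```

Emit:
jog_arm([
  [0.0236,0.0014,0.0148,0,-3.99,-0.04],
  [0.0236,0.0014,0.0148,0,-3.99,-0.04],
  [0.0236,0.0014,0.0148,0,-3.99,-0.04],
  [0.0236,0.0014,0.0148,0,-3.99,-0.04],
  [0.0236,0.0014,0.0148,0,-3.99,-0.04],
  [0.0236,0.0014,0.0148,0,-3.99,-0.04],
  [0.0236,0.0014,0.0148,0,-3.99,-0.04],
])

```text
clock: 6.95
position: [0.4966, 0.2062, 0.205]
tool_rot: [-180.0, 28.1, 108.0]
force: [1.0, 0.7, 0.8]
grip_width: 0.0425
```

Emit:
jog_arm([
  [0.0236,0.0014,0.0148,0,-3.99,-0.04],
  [0.0236,0.0014,0.0148,0,-3.99,-0.04],
  [0.0236,0.0014,0.0148,0,-3.99,-0.04],
  [0,0,0,0,0,0],
  [0,0,0,0,0,0],
])

```text
clock: 7.45
position: [0.4888, 0.241, 0.1297]
tool_rot: [-179.6, 40.0, 108.4]
force: [0.3, -0.4, 1.3]
grip_width: 0.043
```

```bash
python3 - <<'E'
from h import *
d=snap("wrist","w5"); p,r,s=state(); print(s["clock"],p,s["tool_rot"],s["joint_positions"].round(1))
p2,r2=hpose(0,40); plan(p2,r2,5); print(proj(d,Hg+.09*X),proj(d,Hg+.12*X))
E
```

```text
7.5 [0.48949757 0.24076698 0.13102858] [-179.76349509   39.95710026  108.19686477] [ 42.1  34.6  92.9 -37.3  75.1  41.2]
5 x [0.0001, 0.0001, 0.0181, -0.03, -0.01, 0.01] mm/row 18.1
[324.54038042 211.60764822] [324.81313392 187.69896134]
```

View pics/w5.png

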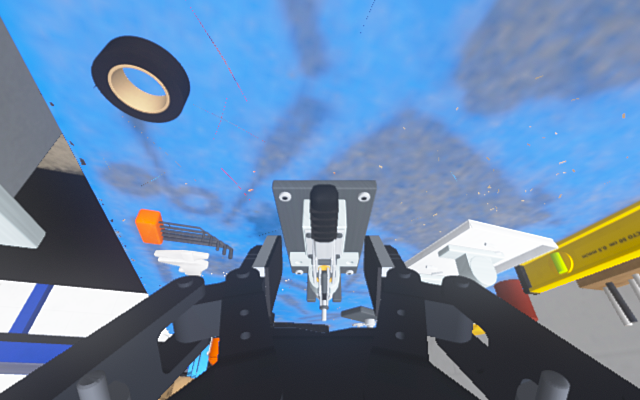

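The handle grip is at (324,212), centred between the fingers and matching the prediction. I'll go in and close lightly.

Emit:
jog_arm([
  [0,0,0.018,0,0,0],
  [0,0,0.018,0,0,0],
  [0,0,0.018,0,0,0],
  [0,0,0.018,0,0,0],
  [0,0,0.018,0,0,0],
])

```text
clock: 8.0
position: [0.5086, 0.185, 0.0636]
tool_rot: [179.9, 39.9, 107.9]
force: [0.2, 0.0, -0.2]
grip_width: 0.0427
```

Emit:
jog_arm([
  [0,0,0,0,0,0],
  [0,0,0,0,0,0],
  [0,0,0,0,0,0],
  [0,0,0,0,0,0],
  [0,0,0,0,0,0],
], hand=-1, grip_force=25)

```text
clock: 8.5
position: [0.5073, 0.1849, 0.0633]
tool_rot: [-179.8, 40.1, 108.2]
force: [2.8, -8.2, -1.5]
grip_width: 0.0196
```

```bash
python3 - <<'E'
from h import *
p,r,s=state(); print(s["clock"],p,s["tool_rot"],s["force"],s["grip_width"],hpose(0,40)[0])
N=16
pp,rr=hpose(0,40)
for k in range(1,N+1):
    f=k/N; q,rq=hpose(92*f,40*(1-f)); plan(q,rq,1,pp,rr); pp,rr=q,rq
E
```

```text
8.5 [0.5073246  0.1848645  0.06327765] [-179.79387085   40.10396748  108.15264239] [ 2.82573003 -8.24611505 -1.48480184] 0.019596822319429323 [0.50764547 0.18570485 0.06144516]
1 x [-0.0053, 0.0, -0.0066, 0.0, 2.5, 0.0] mm/row 8.5
1 x [-0.0057, -0.0, -0.0063, 0.0, 2.5, 0.0] mm/row 8.5
1 x [-0.006, 0.0, -0.0059, -0.0, 2.5, -0.0] mm/row 8.4
1 x [-0.0063, -0.0, -0.0055, 0.0, 2.5, 0.0] mm/row 8.4
1 x [-0.0066, 0.0, -0.0051, 0.0, 2.5, -0.0] mm/row 8.4
1 x [-0.0069, 0.0, -0.0047, -0.0, 2.5, -0.0] mm/row 8.3
1 x [-0.0072, -0.0, -0.0042, 0.0, 2.5, 0.0] mm/row 8.3
1 x [-0.0074, 0.0, -0.0037, 0.0, 2.5, 0.0] mm/row 8.3
1 x [-0.0076, -0.0, -0.0033, -0.0, 2.5, -0.0] mm/row 8.3
1 x [-0.0078, 0.0, -0.0028, -0.0, 2.5, 0.0] mm/row 8.2
1 x [-0.0079, 0.0, -0.0023, 0.0, 2.5, -0.0] mm/row 8.2
1 x [-0.008, 0.0, -0.0018, 0.0, 2.5, 0.0] mm/row 8.2
1 x [-0.0081, 0.0, -0.0013, 0.0, 2.5, 0.0] mm/row 8.2
1 x [-0.0082, -0.0, -0.0008, 0.0, 2.5, -0.0] mm/row 8.2
1 x [-0.0082, 0.0, -0.0003, 0.0, 2.5, 0.0] mm/row 8.2
1 x [-0.0082, 0.0, 0.0002, 0.0, 2.5, -0.0] mm/row 8.2
```

Emit:
jog_arm([
  [-0.0053,0,-0.0066,0,2.5,0],
  [-0.0057,0,-0.0063,0,2.5,0],
  [-0.006,0,-0.0059,0,2.5,0],
  [-0.0063,0,-0.0055,0,2.5,0],
])

```text
clock: 8.9
position: [0.5084, 0.1817, 0.0955]
tool_rot: [-179.8, 29.9, 108.2]
force: [3.2, -6.8, -9.8]
grip_width: 0.0196
```

```bash
python3 - <<'E'
from h import *
p,r,s=state(); print(s["clock"],p,s["tool_rot"],s["force"],s["grip_width"],hpose(23,30)[0])
d=snap("scene","s1");cv2.imwrite("pics/s1c.png",cv2.resize(cv2.imread("pics/s1.png")[180:310,230:400],None,fx=4,fy=4,interpolation=3))
E
```

```text
8.9 [0.50835224 0.181663   0.09547672] [-179.81497589   29.86197045  108.1568598 ] [ 3.23870157 -6.84533645 -9.76399798] 0.01962867500082866 [0.50902537 0.18148304 0.09471132]
```

View pics/s1c.png

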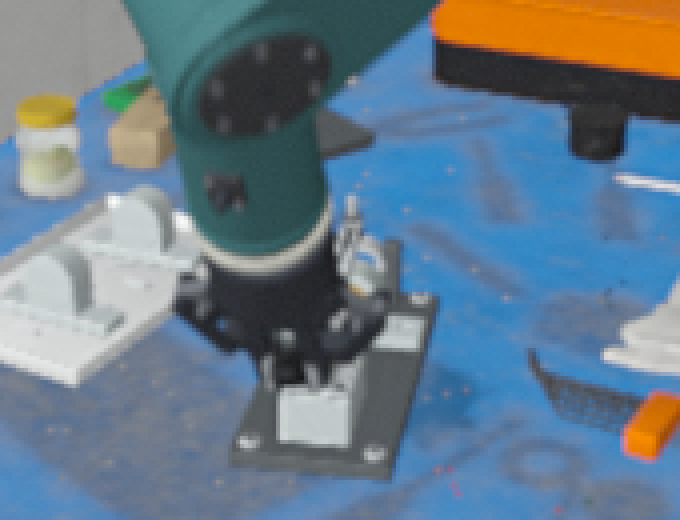

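The gripper is holding the handle and lifting it, and the forces are small. I'll continue along the arc.

Emit:
jog_arm([
  [-0.0066,0,-0.0051,0,2.5,0],
  [-0.0069,0,-0.0047,0,2.5,0],
  [-0.0072,0,-0.0042,0,2.5,0],
  [-0.0074,0,-0.0037,0,2.5,0],
  [-0.0076,0,-0.0033,0,2.5,0],
  [-0.0078,0,-0.0028,0,2.5,0],
])

```text
clock: 9.55
position: [0.5173, 0.1546, 0.1345]
tool_rot: [-179.9, 14.7, 108.1]
force: [-1.1, 1.2, -8.4]
grip_width: 0.0196
```

Emit:
jog_arm([
  [-0.0079,0,-0.0023,0,2.5,0],
  [-0.008,0,-0.0018,0,2.5,0],
  [-0.0081,0,-0.0013,0,2.5,0],
  [-0.0082,0,-0.0008,0,2.5,0],
  [-0.0082,0,-0.0003,0,2.5,0],
  [-0.0082,0,0.0002,0,2.5,0],
  [0,0,0,0,0,0],
])

```text
clock: 10.25
position: [0.5325, 0.1087, 0.149]
tool_rot: [-179.9, -0.1, 107.9]
force: [-4.2, 0.9, 7.2]
grip_width: 0.0195
```

```bash
python3 - <<'E'
from h import *
p,r,s=state(); print(s["clock"],p,s["tool_rot"],s["force"],s["grip_width"],hpose(92,0)[0])
d=snap("wrist","w6");d=snap("scene","s2");cv2.imwrite("pics/s2c.png",cv2.resize(cv2.imread("pics/s2.png")[180:310,230:400],None,fx=4,fy=4,interpolation=3))
E
```

```text
10.25 [0.53249741 0.10874074 0.14901565] [-1.79921174e+02 -1.12021328e-01  1.07930047e+02] [-4.22457213  0.86921709  7.18353083] 0.019532551539852644 [0.53278788 0.10878152 0.14694517]
```

View pics/s2c.png

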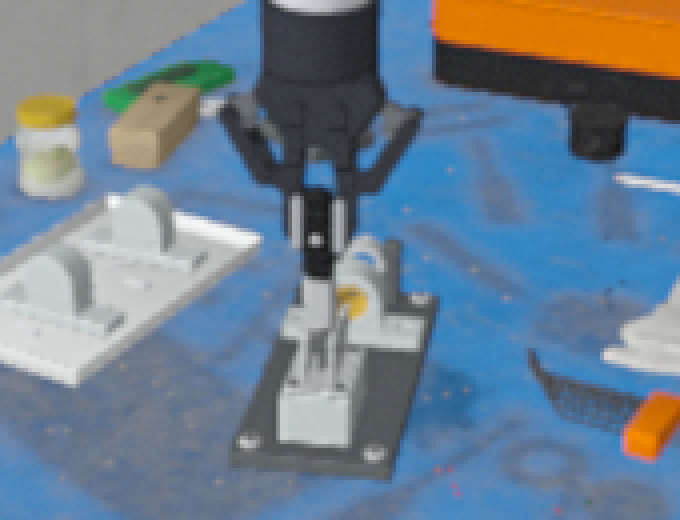

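View pics/w6.png

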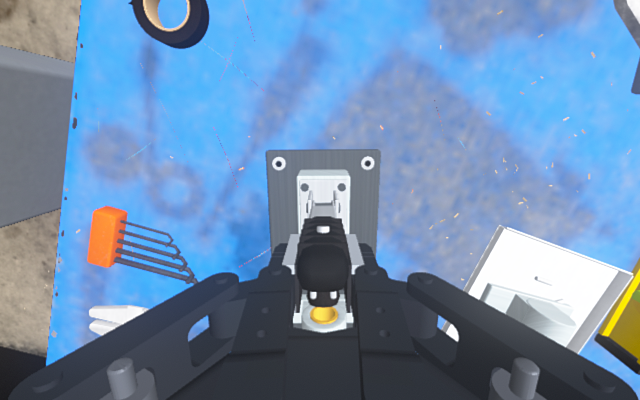

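The handle stands upright in both views. I'll nudge it to confirm it is against its stop.

Emit:
jog_arm([
  [-0.003,0,0,0,0,0],
  [-0.003,0,0,0,0,0],
  [0,0,0,0,0,0],
])

```text
clock: 10.65
position: [0.5339, 0.1045, 0.1487]
tool_rot: [-179.9, -0.0, 108.0]
force: [-3.7, 2.5, 5.9]
grip_width: 0.0198
```

```bash
python3 - <<'E'
from h import *
p,r,s=state(); f=s["force"]; print(p,"f along X",f@X,f, "x rel hinge",(p-Hg)@X)
E
```

```text
[0.53388789 0.10451192 0.14874241] f along X 3.5129247434262796 [-3.68209746  2.4923142   5.88019881] x rel hinge -0.00754101903480941
```

Emit:
jog_arm([
  [-0.003,0,0,0,0,0],
  [-0.003,0,0,0,0,0],
  [0,0,0,0,0,0],
])

```text
clock: 10.95
position: [0.5346, 0.1023, 0.1485]
tool_rot: [-179.9, -0.4, 108.0]
force: [-6.1, 17.1, 7.4]
grip_width: 0.02
```

```bash
python3 - <<'E'
from h import *
p,r,s=state(); f=s["force"]; print(p,"f along X",f@X,f, "x rel hinge",(p-Hg)@X)
d=snap("scene","s3");cv2.imwrite("pics/s3c.png",cv2.resize(cv2.imread("pics/s3.png")[200:300,270:350],None,fx=6,fy=6,interpolation=3))
E
```

```text
[0.53456872 0.1022577  0.14850351] f along X 18.106460331951517 [-6.10126781 17.05488893  7.40310617] x rel hinge -0.009895212424548263
```

View pics/s3c.png

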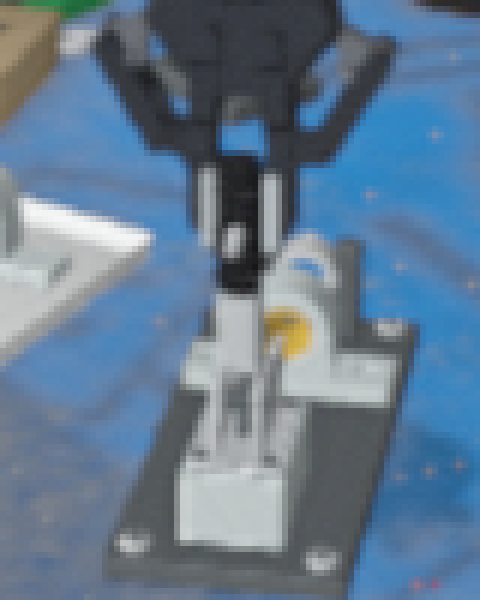

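The force rose to 18 N against the stop, so the handle is fully up. I'll release it and go straight up.

Emit:
jog_arm([
  [0,0,0,0,0,0],
  [0,0,0,0,0,0],
  [0,0,0,0,0,0],
  [0,0,0,0,0,0],
], hand=0.2)

```text
clock: 11.4
position: [0.5361, 0.0974, 0.1472]
tool_rot: [-179.8, 0.0, 108.0]
force: [-0.9, -0.0, -0.8]
grip_width: 0.051
```

Emit:
jog_arm([
  [0,0,-0.02,0,0,0],
  [0,0,-0.025,0,0,0],
  [0,0,-0.03,0,0,0],
  [0,0,-0.03,0,0,0],
  [0,0,-0.03,0,0,0],
])

```text
clock: 11.9
position: [0.5362, 0.0974, 0.2831]
tool_rot: [-179.8, 0.0, 108.0]
force: [1.0, -0.1, -0.3]
grip_width: 0.0513
```

```bash
python3 - <<'E'
from h import *
p,r,s=state(); print(s["clock"],p,s["tool_rot"],s["force"],s["grip_width"],s["joint_positions"].round(1))
plan(O+[0,0,.30],frame(FY-4,0),4)
d=snap("scene","s4");cv2.imwrite("pics/s4c.png",cv2.resize(cv2.imread("pics/s4.png")[180:310,230:400],None,fx=4,fy=4,interpolation=3))
E
```

```text
11.9 [0.53619085 0.09737331 0.28305015] [-1.79790724e+02  9.25400178e-03  1.08005777e+02] [ 1.00045263 -0.13690075 -0.27723037] 0.05125405413840808 [  3.1  13.6  89.1  -0.1  77.5 -14.9]
4 x [-0.0287, 0.0008, -0.0042, -0.05, 0.0, 0.98] mm/row 29.1
```

View pics/s4c.png

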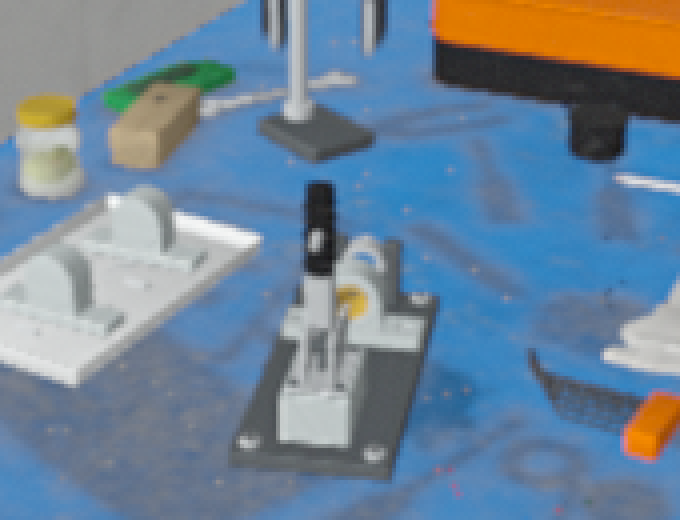

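The handle stays up by itself. I'll move above the block and turn round.

Emit:
jog_arm([
  [-0.0287,0.0008,-0.0042,0,0,0.98],
  [-0.0287,0.0008,-0.0042,0,0,0.98],
  [-0.0287,0.0008,-0.0042,0,0,0.98],
  [-0.0287,0.0008,-0.0042,0,0,0.98],
  [0,0,0,0,0,7.3],
  [0,0,0,0,0,7.3],
  [0,0,0,0,0,7.3],
  [0,0,0,0,0,7.3],
])

```text
clock: 12.75
position: [0.5721, -0.0119, 0.2984]
tool_rot: [-179.8, 0.1, 74.6]
force: [0.4, -0.0, 0.9]
grip_width: 0.0511
```

Emit:
jog_arm([
  [0,0,0,0,0,7.3],
  [0,0,0,0,0,7.3],
  [0,0,0,0,0,7.3],
  [0,0,0,0,0,7.3],
  [0,0,0,0,0,7.3],
  [0,0,0,0,0,7.3],
  [0,0,0,0,0,7.3],
  [0,0,0,0,0,7.3],
])

```text
clock: 13.55
position: [0.5721, -0.0117, 0.2984]
tool_rot: [180.0, 0.2, 16.2]
force: [-1.0, -0.3, 0.1]
grip_width: 0.0511
```

Emit:
jog_arm([
  [0,0,0,0,0,7.3],
  [0,0,0,0,0,7.3],
  [0,0,0,0,0,7.3],
  [0,0,0,0,0,7.3],
  [0,0,0,0,0,7.3],
  [0,0,0,0,0,7.3],
  [0,0,0,0,0,7.3],
  [0,0,0,0,0,7.3],
])

```text
clock: 14.35
position: [0.5721, -0.0117, 0.2984]
tool_rot: [179.8, 0.1, -42.2]
force: [-0.5, -0.1, 0.1]
grip_width: 0.0511
```

```bash
python3 - <<'E'
from h import *
p,r,s=state(); print(s["clock"],p,s["tool_rot"],s["joint_positions"].round(1))
plan(O+[0,0,.28],frame(FY-180,0),5)
d=np.load("s4.npz"); print("tip pred 90deg",proj(d,Hg+.12*Z), "obs",un((320,183),4,(230,180)),"80deg",proj(d,Hg+.12*(np.cos(np.radians(80))*X+np.sin(np.radians(80))*Z)))
E
```

```text
14.35 [ 0.57206058 -0.01167654  0.29839188] [ 1.79810727e+02  1.07740578e-01 -4.22194235e+01] [-8.000e+00  1.530e+01  8.450e+01 -1.000e-01  8.030e+01  1.242e+02]
5 x [0.0, -0.0, 0.0037, 0.04, 0.01, 5.94] mm/row 3.7
tip pred 90deg [309.6419881  225.31170488] obs (309.625, 225.375) 80deg [308.07132268 229.46792115]
```

Emit:
jog_arm([
  [0,0,0.0037,0.04,0,5.94],
  [0,0,0.0037,0.04,0,5.94],
  [0,0,0.0037,0.04,0,5.94],
  [0,0,0.0037,0.04,0,5.94],
  [0,0,0.0037,0.04,0,5.94],
  [0,0,0,0,0,0],
  [0,0,0,0,0,0],
], hand=0.5)

```text
clock: 15.05
position: [0.572, -0.0115, 0.28]
tool_rot: [180.0, 0.1, -71.4]
force: [0.2, 0.2, -0.3]
grip_width: 0.064
```

```bash
python3 - <<'E'
from h import *
d=snap("wrist","w7"); p,r,s=state(); print(s["clock"],p,s["tool_rot"],s["joint_positions"].round(1),s["grip_width"])
print(proj(d,O+[0,0,.022]))
E
```

```text
15.1 [ 0.57213851 -0.01151347  0.2802043 ] [ 1.79991530e+02  5.33109152e-02 -7.14581480e+01] [ -8.1  16.   86.2   0.   77.9 153.4] 0.0639844548645934
[321.98812112 170.94356781]
```

View pics/w7.png

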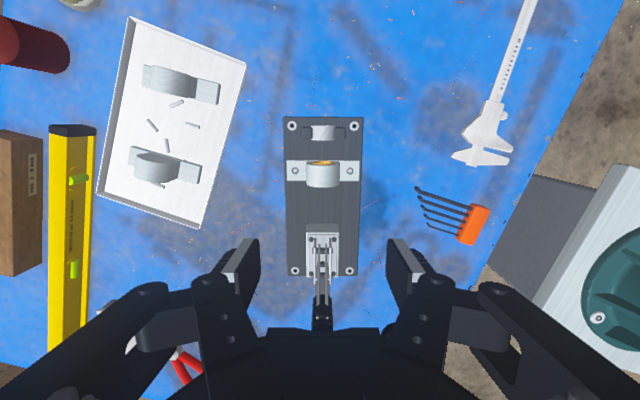

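The clamp is open, and the block is free at (322,172), close to the predicted (322,171). I'll refine its position from this opposite view.

```bash
python3 - <<'E'
from h import *
a=cv2.imread("pics/w7.png");cv2.imwrite("pics/w7c.png",cv2.resize(a[110:205,275:375],None,fx=7,fy=7,interpolation=3))
E
```

```text
(no output)
```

View pics/w7c.png

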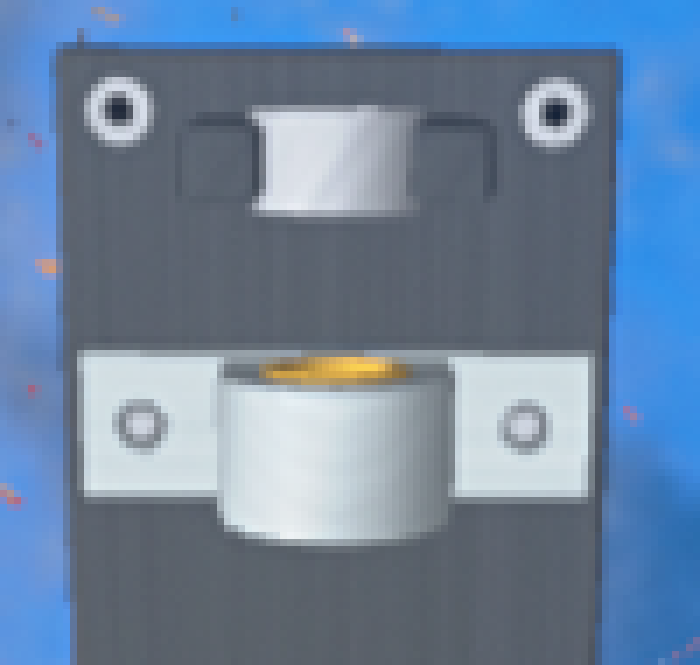

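```bash
python3 - <<'E'
from h import *
d=np.load("w7.npz"); o=(275,110)
B=[onz(d,un(c,7,o),.022) for c in [(78,352),(595,353),(81,496),(591,495)]]
print("block",np.mean(B,0)); yb=(B[1]+B[3]-B[0]-B[2])/2;print("yaz",np.degrees(np.arctan2(yb[1],yb[0])),np.linalg.norm(yb))
H=[onz(d,un(c,7,o),.021) for c in [(142,424),(525,426)]];v=H[1]-H[0];print("holes",np.mean(H,0),np.linalg.norm(v),np.degrees(np.arctan2(v[1],v[0])))
S=[onz(d,un(c,7,o),.012) for c in [(119,110),(556,111)]];v=S[1]-S[0];print(np.degrees(np.arctan2(v[1],v[0])))
# target grasp
p=np.array([*np.mean(H,0)[:2],0.026]); print(p-state()[0]); plan(p,frame(FY-180,0),8)
E
```

```text
block [ 0.57169517 -0.01300875  0.022     ]
yaz -161.4037864662429 0.10130525707009648
holes [ 0.57213533 -0.01261876  0.021     ] 0.07575689571708792 -161.70723082745815
-161.52065353482433
[-3.18035846e-06 -1.10528979e-03 -2.54204300e-01]
8 x [0.0001, 0.0, 0.0318, 0.0, 0.01, 0.06] mm/row 31.8
```

Emit:
jog_arm([
  [0.0003,0,0.03,0,0,0.15],
  [0.0003,0,0.034,0,0,0.15],
  [0,0,0.034,0,0,0],
  [0,0,0.034,0,0,0],
  [0,0,0.03,0,0,0],
  [0,0,0.022,0,0,0],
  [0,0,0,0,0,0],
  [0,0,0,0,0,0],
])

```text
clock: 15.9
position: [0.5725, -0.0118, 0.0965]
tool_rot: [180.0, 0.1, -71.8]
force: [-0.4, -0.1, 0.4]
grip_width: 0.0638
```

```bash
python3 - <<'E'
from h import *
d=snap("wrist","w8"); p,r,s=state(); print(s["clock"],p,s["tool_rot"],s["force"])
plan(np.array([0.572,-0.0122,0.026]),frame(-71.75,0),4)
cv2.imwrite("pics/w8c.png",cv2.resize(cv2.imread("pics/w8.png")[130:400,170:470],None,fx=2.2,fy=2.2,interpolation=3))
E
```

```text
15.95 [ 0.57324567 -0.01184776  0.09730187] [-1.79915906e+02  1.75200386e-02 -7.18431893e+01] [-0.38403176  0.11897564  0.04958064]
4 x [-0.0, 0.0003, 0.0178, -0.02, 0.0, -0.02] mm/row 17.8
```

View pics/w8c.png

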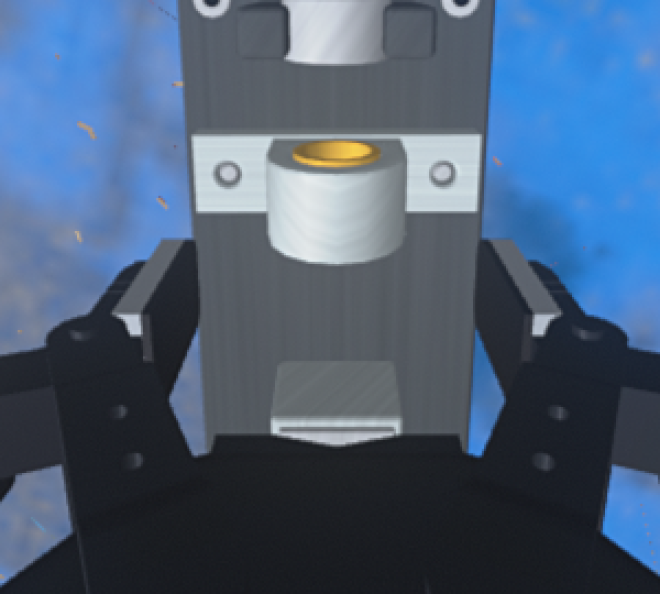

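The block's head (268–405, middle 336) is centred between the fingers (middle 339). I'll descend.

Emit:
jog_arm([
  [0,0.0002,0.018,0,0,0],
  [0,0.0002,0.018,0,0,0],
  [0,0.0002,0.018,0,0,0],
  [0,0,0.01,0,0,0],
  [0,0,0.0065,0,0,0],
  [0,0,0,0,0,0],
  [0,0,0,0,0,0],
])

```text
clock: 16.65
position: [0.5723, -0.0119, 0.0264]
tool_rot: [-179.9, 0.0, -71.9]
force: [-0.2, 0.5, 0.6]
grip_width: 0.0639
```

```bash
python3 - <<'E'
from h import *
d=snap("wrist","w9"); p,r,s=state(); print(s["clock"],p,s["tool_rot"],s["force"])
d=snap("scene","s5");cv2.imwrite("pics/s5c.png",cv2.resize(cv2.imread("pics/s5.png")[180:310,250:380],None,fx=4.5,fy=4.5,interpolation=3))
E
```

```text
16.7 [ 0.57234153 -0.01193844  0.02651755] [-1.79930051e+02  2.63674234e-02 -7.18850026e+01] [-0.18412016 -0.44151599 -1.09309162]
```

View pics/w9.png

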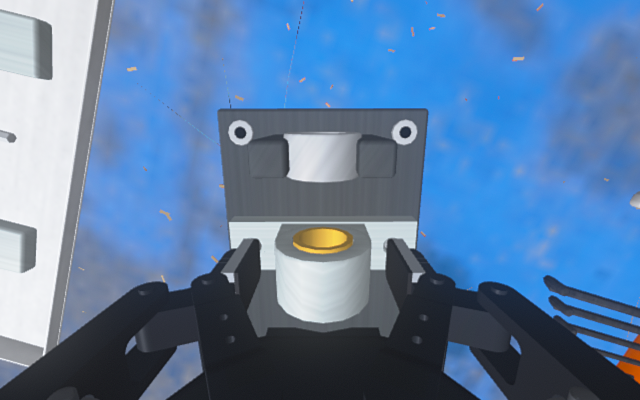

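View pics/s5c.png

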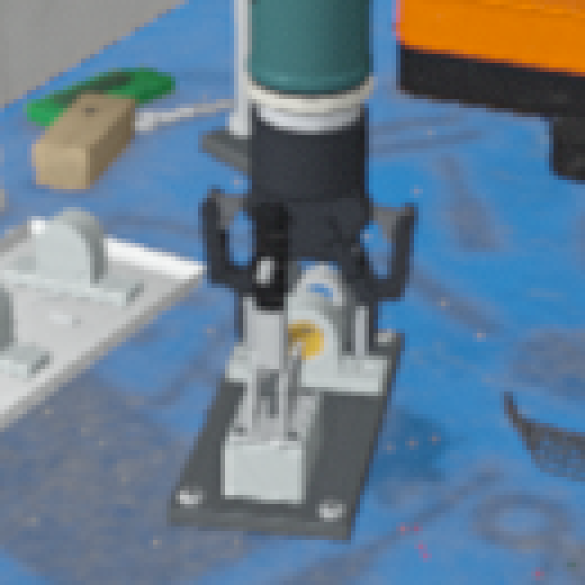

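The fingers straddle the head just above the foot. I'll close firmly.

Emit:
jog_arm([
  [0,0,0,0,0,0],
  [0,0,0,0,0,0],
  [0,0,0,0,0,0],
  [0,0,0,0,0,0],
  [0,0,0,0,0,0],
], hand=-1, grip_force=80)

```text
clock: 17.25
position: [0.5722, -0.0118, 0.0266]
tool_rot: [-179.9, 0.0, -71.9]
force: [-0.5, 0.1, 5.3]
grip_width: 0.0425
```

```bash
python3 - <<'E'
from h import *
p,r,s=state(); print(s["clock"],p,s["tool_rot"],s["force"],s["moment"],s["grip_width"])
E
```

```text
17.25 [ 0.57219292 -0.01183757  0.02661197] [-1.79932376e+02  3.15458269e-02 -7.18861792e+01] [-0.50038844  0.08646557  5.29989344] [ 0.08859071  0.06672389 -0.00504221] 0.04246165492453235
```

Emit:
jog_arm([
  [0,0,-0.005,0,0,0],
  [0,0,-0.008,0,0,0],
  [0,0,-0.012,0,0,0],
  [0,0,-0.02,0,0,0],
  [0,0,-0.03,0,0,0],
  [0,0,-0.03,0,0,0],
  [0,0,0,0,0,0],
])

```text
clock: 17.95
position: [0.5746, -0.0123, 0.1354]
tool_rot: [-179.6, -0.1, -71.9]
force: [0.6, -0.4, -2.6]
grip_width: 0.0429
```

```bash
python3 - <<'E'
from h import *
p,r,s=state(); print(s["clock"],p,s["tool_rot"],s["force"],s["moment"],s["grip_width"],s["joint_positions"].round(1))
d=snap("wrist","w10")
E
```

```text
17.95 [ 0.57457872 -0.0123088   0.1353976 ] [-1.79598660e+02 -1.40894821e-01 -7.18788673e+01] [ 0.5516488  -0.44728014 -2.6365611 ] [ 0.01164483 -0.04697234 -0.00421353] 0.04285201564936358 [-8.100e+00  2.420e+01  9.620e+01  1.000e-01  5.920e+01  1.537e+02]
```

View pics/w10.png

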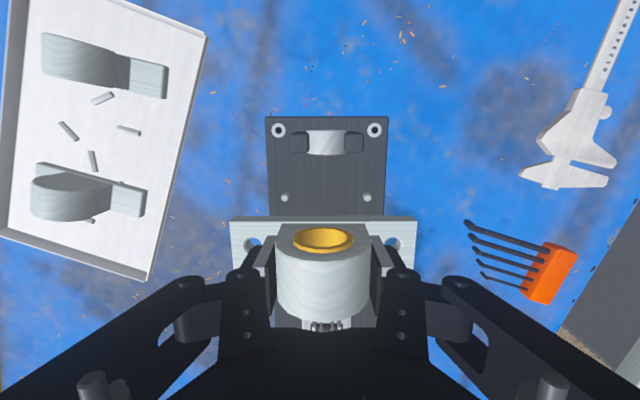

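The block is off the pins: both bare pins are visible at (285,198) and (368,198), the wrist reads a 2.6 N weight, and the foot is level in the grip. I'll check how it sits in the hand and plan the move to the focus.

```bash
cat >> h.py <<'E'
TILT,AZ=15.2,-23.9
n=np.array([np.cos(np.radians(TILT))*np.cos(np.radians(AZ)),np.cos(np.radians(TILT))*np.sin(np.radians(AZ)),np.sin(np.radians(TILT))])
LENS=np.array([0.6599,-0.2863,0.2514]); FOC=LENS-0.12*n
Rf=frame(AZ,TILT); BO=np.array([0.0003,0,-0.0194]); TF=FOC-Rf.apply(BO)
E
python3 - <<'E'
from h import *
d=np.load("w10.npz"); p,r,s=state()
# camera fixed to tool (nominal): compare bush face centre
Mc=np.load("w8.npz")
for q in [(0.0143,0,-.0194),(0.0143,0.011,-.0194),(0.014,.05,.0146-.01),(0.014,-.05,.0046)]: print(q,proj(d,p+r.apply(q)))
print("focus",FOC,"TCPf",TF, Rf.as_euler("xyz",degrees=True), Rf.as_matrix()[:,0],n)
B=TF-0.05*n+[0,0,.0]
plan(B,Rf,16)
plan(TF,Rf,6,B,Rf)
E
python3 - <<'E'
import cv2
cv2.imwrite("pics/w10c.png",cv2.resize(cv2.imread("pics/w10.png")[200:340,220:430],None,fx=3.8,fy=3.8,interpolation=3))
E
```

```text
(0.0143, 0, -0.0194) [324.14175024 238.31955033]
(0.0143, 0.011, -0.0194) [347.99967999 238.35701765]
(0.014, 0.05, 0.0046) [416.52834631 222.03821129]
(0.014, -0.05, 0.0046) [231.57637305 221.76286941]
focus [ 0.55402758 -0.2393838   0.2199373 ] TCPf [ 0.55841323 -0.24132725  0.20113732] [180.  -15.2 -23.9] [ 0.88227015 -0.39096831  0.26218918] [ 0.88227015 -0.39096831  0.26218918]
16 x [0.0082, 0.0115, -0.0027, 0.38, 0.88, -2.98] mm/row 14.4
6 x [0.0083, -0.0, 0.0, 0.0, 0.0, 0.0] mm/row 8.3
```

View pics/w10c.png

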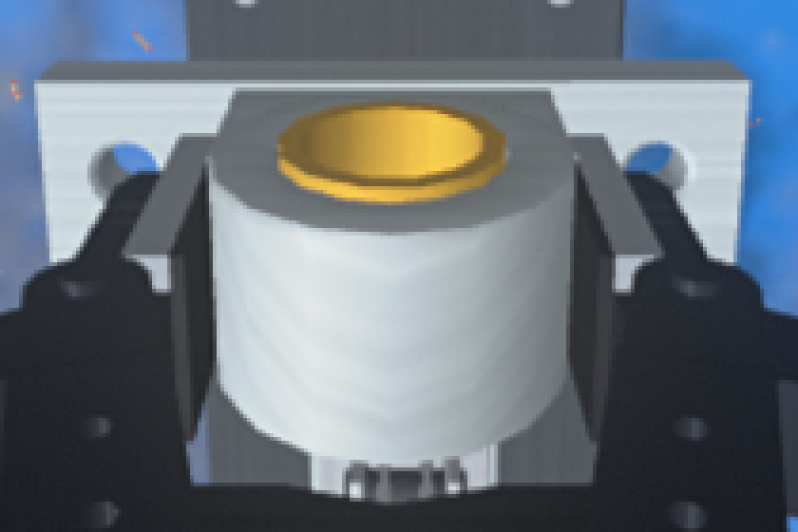

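The foot edge and bush sit within about 1 px of where the grasp pose predicts. I'll move to 5 cm short of the focus.

Emit:
jog_arm([
  [0.0082,0.0115,-0.0027,0.38,0.88,-2.98],
  [0.0082,0.0115,-0.0027,0.38,0.88,-2.98],
  [0.0082,0.0115,-0.0027,0.38,0.88,-2.98],
  [0.0082,0.0115,-0.0027,0.38,0.88,-2.98],
  [0.0082,0.0115,-0.0027,0.38,0.88,-2.98],
  [0.0082,0.0115,-0.0027,0.38,0.88,-2.98],
  [0.0082,0.0115,-0.0027,0.38,0.88,-2.98],
  [0.0082,0.0115,-0.0027,0.38,0.88,-2.98],
])

```text
clock: 18.8
position: [0.5195, -0.1118, 0.1529]
tool_rot: [-178.6, -7.3, -48.0]
force: [-1.1, -0.8, -2.7]
grip_width: 0.0428
```

Emit:
jog_arm([
  [0.0082,0.0115,-0.0027,0.38,0.88,-2.98],
  [0.0082,0.0115,-0.0027,0.38,0.88,-2.98],
  [0.0082,0.0115,-0.0027,0.38,0.88,-2.98],
  [0.0082,0.0115,-0.0027,0.38,0.88,-2.98],
  [0.0082,0.0115,-0.0027,0.38,0.88,-2.98],
  [0.0082,0.0115,-0.0027,0.38,0.88,-2.98],
  [0.0082,0.0115,-0.0027,0.38,0.88,-2.98],
  [0.0082,0.0115,-0.0027,0.38,0.88,-2.98],
])

```text
clock: 19.6
position: [0.5114, -0.221, 0.1844]
tool_rot: [179.9, -14.6, -23.8]
force: [-0.1, -0.1, -3.3]
grip_width: 0.0427
```

```bash
python3 - <<'E'
from h import *
p,r,s=state(); print(s["clock"],p,s["tool_rot"],s["force"],s["grip_width"],s["joint_positions"].round(1))
plan(TF,Rf,6)
E
```

```text
19.6 [ 0.51142001 -0.22102768  0.18436238] [179.8826419  -14.64248343 -23.79631571] [-0.07033668 -0.10742034 -3.33434885] 0.042653028282827424 [-31.8  13.3 107.1   2.7  45.1  80.4]
6 x [0.009, -0.0001, -0.0005, 0.02, 0.09, 0.02] mm/row 9.0
```

Emit:
jog_arm([
  [0.009,-0.0001,-0.0005,0.02,0.09,0.02],
  [0.009,-0.0001,-0.0005,0.02,0.09,0.02],
  [0.009,-0.0001,-0.0005,0.02,0.09,0.02],
  [0.009,-0.0001,-0.0005,0.02,0.09,0.02],
  [0.009,-0.0001,-0.0005,0.02,0.09,0.02],
  [0.009,-0.0001,-0.0005,0.02,0.09,0.02],
  [0,0,0,0,0,0],
  [0,0,0,0,0,0],
])

```text
clock: 20.4
position: [0.5603, -0.2416, 0.2028]
tool_rot: [-180.0, -15.4, -24.0]
force: [-0.2, -0.1, -2.7]
grip_width: 0.0427
```

```bash
python3 - <<'E'
from h import *
d=snap("wrist","w11"); p,r,s=state(); print(s["clock"],p,TF,s["tool_rot"],s["force"],s["grip_width"])
print("resid mm (lens axes)",Rf.inv().apply(p+r.apply(BO)-FOC)*1000,"rot",np.degrees((Rf.inv()*r).as_rotvec()))
d=snap("scene","s6");cv2.imwrite("pics/s6c.png",cv2.resize(cv2.imread("pics/s6.png")[100:240,270:400],None,fx=4.2,fy=4.2,interpolation=3))
d=snap("top","t6");cv2.imwrite("pics/t6c.png",cv2.resize(cv2.imread("pics/t6.png")[80:220,370:500],None,fx=4.2,fy=4.2,interpolation=3))
E
```

```text
20.45 [ 0.5599318  -0.24144567  0.20263972] [ 0.55841323 -0.24132725  0.20113732] [-179.96370824  -15.32565279  -24.03668215] [-0.93842042 -0.34745213 -2.99302708] 0.042686276633842675
resid mm (lens axes) [ 1.73744341 -0.50622993 -1.07385724] rot [0.00031053 0.12569449 0.13182138]
```

View pics/w11.png

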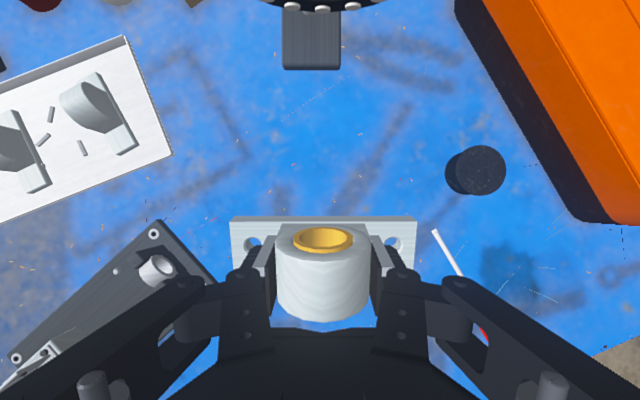

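View pics/s6c.png

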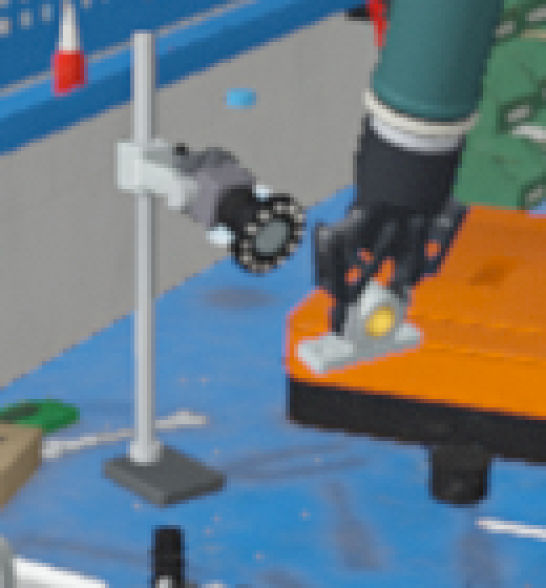

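View pics/t6c.png

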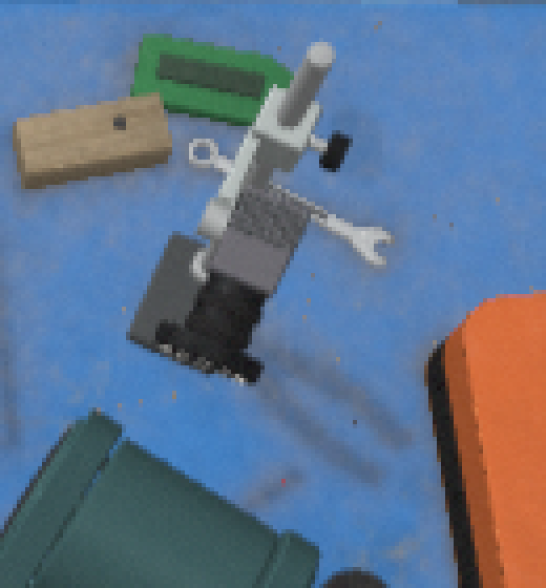

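The block hangs head-up and facing the ring light. In the wrist view the three visible LEDs are symmetric about column 322 and the bore is at 323. The residual is 2 mm or less, so I'll correct it after cross-checking against the scene camera.

```bash
python3 - <<'E'
from h import *
d=np.load("s6.npz");p,r,s=state()
o=(270,100)
print("lens pred",proj(d,LENS),"obs",un((270,236),4.2,o))
print("ledc pred",proj(d,LENS-.0028*n),"ring obs",un((267,232),4.2,o))
print("bore face pred",proj(d,p+r.apply(BO+[-.0145,0,0])),"obs",un((380,320),4.2,o))
for q in [(-.014,.05,.0146),(-.014,-.05,.0146)]: print("foot corner",(np.array(proj(d,p+r.apply(q)))+.5-o)*4.2)
q=FOC-r.apply(BO)
print(s["position"]); plan(TF,Rf,2)
for k in range(1): print(manip.sense()["position"])
cv2.imwrite("pics/s6d.png",cv2.resize(cv2.imread("pics/s6.png")[155:195,335:375],None,fx=14,fy=14,interpolation=3))
E
```

```text
lens pred [334.49017026 155.92633325] obs (333.9047619047619, 155.8095238095238)
ledc pred [335.0146332  156.34233088] ring obs (333.1904761904762, 154.85714285714286)
bore face pred [360.59769788 176.40040298] obs (360.0952380952381, 175.8095238095238)
foot corner [421.44647966 346.77656026]
foot corner [322.03546452 375.31974103]
[ 0.55973275 -0.24142872  0.20264636]
2 x [-0.0008, 0.0002, 0.0006, 0.0, -0.06, -0.07] mm/row 1.0
[ 0.55973275 -0.24142872  0.20264636]
```

View pics/s6d.png

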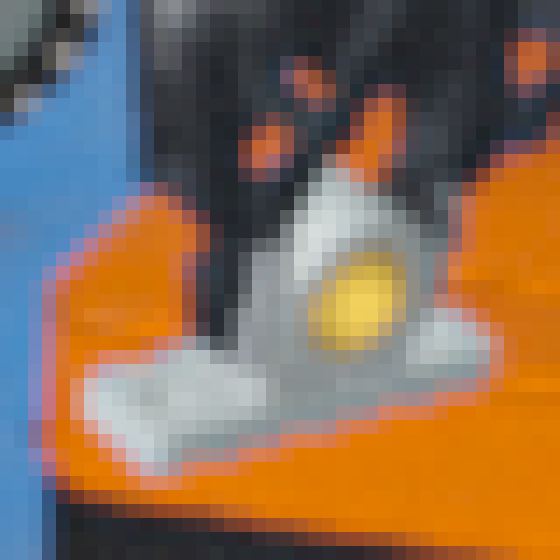

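Emit:
jog_arm([
  [-0.0008,0.0002,0.0006,0,-0.06,-0.07],
  [-0.0008,0.0002,0.0006,0,-0.06,-0.07],
  [0,0,0,0,0,0],
  [0,0,0,0,0,0],
  [0,0,0,0,0,0],
])

```text
clock: 21.05
position: [0.5591, -0.2417, 0.2014]
tool_rot: [180.0, -15.3, -23.9]
force: [0.3, -0.4, -2.5]
grip_width: 0.0428
```

```bash
python3 - <<'E'
from h import *
d=snap("wrist","w12"); p,r,s=state(); print(s["clock"],s["tool_rot"],s["force"],s["grip_width"],s["joint_vel"].round(2))
print("resid mm (lens axes)",Rf.inv().apply(p+r.apply(BO)-FOC)*1000,"rot",np.degrees((Rf.inv()*r).as_rotvec()))
cv2.imwrite("pics/w12c.png",cv2.resize(cv2.imread("pics/w12.png")[0:40,260:390],None,fx=6,fy=6,interpolation=3))
for a in range(0,360,30): print(a,proj(d,LENS-.0028*n+.0268*(np.cos(np.radians(a))*Rf.as_matrix()[:,1]+np.sin(np.radians(a))*-Rf.as_matrix()[:,2])).round(1),end=" ")
E
```

```text
21.1 [179.98938993 -15.27133912 -23.89753887] [-0.99609787  1.11796448 -2.71175064] 0.0428353751636827 [-0.02  0.   -0.06 -0.07  0.13  0.07]
resid mm (lens axes) [ 0.79330226  0.06036966 -0.09034735] rot [-0.00996331  0.07133934 -0.00236802]
0 [395.7 -24.5] 30 [394.6 -44.9] 60 [368.6 -63.8] 90 [321.8 -72. ] 120 [275.1 -64. ] 150 [249.2 -45.1] 180 [248.2 -24.7] 210 [265.1  -8.7] 240 [291.6   1. ] 270 [322.1   4.2] 300 [352.5   1.1] 330 [378.9  -8.5]
```

View pics/w12c.png

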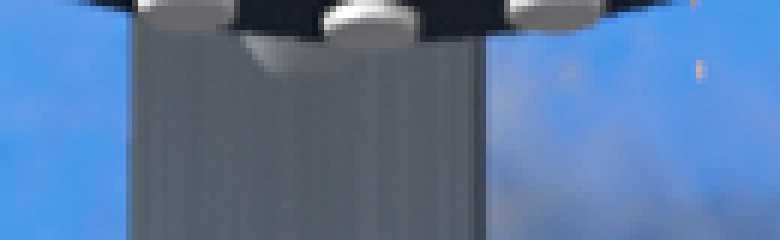

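The middle LED is seen at (321.6, 3.2), against a predicted (322.1, 4.2). The arm is still and the grip is firm, so I'm handing in.

```bash
python3 - <<'E'
from h import *
print(manip.close_job())
E
```

```text
the job is handed in; nothing more can be done
None
```

The clamp handle is fully up, and the block is off its pins and held head-up in front of the inspection camera. I handed the job in at about 21 s of the 59 s allowed.

- **Clamp:** I raised the handle until the force rose to 18 N against its stop. After release it stayed up, and its tip appeared within 0.1 px of the 90° position in the scene camera.
- **Block:** I gripped it on the flanks with 80 N. A wrist picture then showed both pins bare and the block sitting level in the gripper.
- **Position:** By my measurement the lens axis tilts 15.2° down. The middle of the bore is about 0.8 mm from its target along that axis and 0.1 mm across it, and the block face is within 0.1° of square to the lens. These figures rest on my own lens measurement, whose views differed by about 1° in tilt and 1 to 2 mm in position, and on camera calibration good to about 2 mm.
- **Last checks:** The arm was still, the grip steady at 42.8 mm, and the wrist carried only the block's weight. A ring-light LED in the last wrist picture lay about 1 px from its predicted place.
- **Small disagreements:** The scene camera showed the bore and lens up to 0.8 px (roughly 2 mm) from prediction, shifted mostly the same way. The gripper opening also reads 42.5 to 42.9 mm on a 44 mm head, which I put down to the pads giving slightly.

I saw no contact with the camera or its stand. I did not do a separate final check that every other item on the bench was undisturbed.

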